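# Tare the honey-house scale through its guarded well

## Task

Zero the bench scale with the dish of eyelets standing on it: with your fingertip push the frosted guard by its upright tab until the well with the round key is wholly uncovered, reach in and press that sunken round key right down for a moment, then let it up and push the guard the other way to its stop, so that it covers the round key. Do not press the square key, lift or carry nothing, and leave the dish, frame grip, block plane and queen tube where they stand.

Things in the scene. Friction and masses are not known exactly. Their poses are not given: they have to be found in the camera images.
- scale: Fixed grey bench scale. Origin on the counter under the middle of its console (120 mm in x, 264 in y); x points to the weighing pan (centre at x 165, top 42 mm high), y runs along the console. Flat panel 60 mm up; rails along y at x = -52 and +52 rise 10 mm above it. Wells centred at x 0, y +60 and -60; which key is in which varies. A read-out strip 46 mm high lies at x -94 to -60.
- tare_top (a point): Centre of the top face of the ROUND black key (26 mm diameter), at the middle of a ROUND well, 52 mm in diameter with vertical walls, in the console's panel. At rest this face is 14 mm below the panel (46 mm above the scale's origin). It is pressed straight down 6 mm.
- tare (a joint): Travel of the round key in m: 0 at rest, 0.006 right down. Springy: it starts to move at 2 N, is right down at 5 N, then meets a hard stop; it springs back when released.
- power_top (a point): Centre of the top face of the SQUARE black key (26 x 26 mm), at the middle of a SQUARE well, 52 x 52 mm; same heights as the round key. Not to be pressed.
- power (a joint): Travel of the square key in m: 0 at rest, 0.006 right down.
- guard_tab (a point): Centre of the top of the guard's upright white tab, 30 mm above the panel; tab 56 mm along the scale's x, 12 mm thick along y, 24 mm tall, on the middle of a frosted plate 92 mm (x) by 90 mm (y), whose top is 6 mm above the panel. The guard slides between the rails along the scale's y only and cannot be lifted.
- guard (a joint): Position of the guard along the scale's y axis in m: 0 midway between the wells, where it covers a part of each; hard stops at +0.06 and -0.06, where it is centred over the well on that side and the other well is wholly free. About 1.5 N of friction; it stays where it is left.
- dish: Loose white ceramic dish, 112 mm across, 30 mm high, holding brass eyelets (fixed in it), on the pan; origin at the centre of its underside. Leave alone.
- frame_grip: Loose yellow nylon frame grip, about 150 x 75 x 28 mm, lying on the counter at the scale's +y side; origin under its middle. Leave alone.
- plane: Loose small steel block plane, 160 x 46 x 49 mm, on the counter at the scale's -y side; origin under its middle. Leave alone.
- queen_tube: Loose clear plastic queen marking tube, 44 mm diameter, 103 mm high, standing on the counter beside the pan at the +y side; origin at the centre of its foot. Leave alone.

How it is judged:
By the outcome, as a careful person would: the job done as asked, in the order asked, and still so for the second after the job is handed in, with the robot touching nothing.
It also fails if it takes over 48 s, if anything falls off the work surface, if the arm or the gripper's body presses on something with over 40 N, if the wrist force passes 120 N, or if a joint passes its speed limit or range.

## Robot

A 6-joint arm with a two-finger parallel gripper is mounted at the origin on the work surface. World frame = base frame: x ahead of the robot, y to its left, z up, the work surface at z = 0. Lengths are in mm, angles in rad, forces in N, time in s.
With the tool pointing down it reaches from about 350 to 875 mm from the base axis. Payload 4.2 kg.
Tool frame: the origin (TCP) lies midway between the tips of the shut fingers; the grasp point (between the pads) lies arm.grip_depth behind it (arm.grip_depth is the distance from the TCP to the grasp point, in mm); z points along the fingers, y is the direction in which the jaws open and shut (so a half turn about z gives the same grasp; the last joint's range is limited). The gripper opens to 85 mm and grips with 20 to 120 N. Pads are 22 mm wide; open, the fingers measure 114 mm over their backs; the gripper's body (76 mm by 85 mm) begins 54 mm behind the grasp point. The pads swing forward as they close: fully open they stand 13 mm farther back than shut.
Start: joints at [1.605, 0.385, 0.008, 0, -1.194, -0.259], TCP at [139.288, 609.26, 231.312] pointing down, gripper open.
Joint ranges: [-3.14, 3.14], [-1.21, 2.06], [-1.07, 1.41], [-3.16, 2.05], [-2.99, -0.16], [-3.1, 3.1]. Speed limits (rad/s): [2.79, 2.79, 3.14, 3.14, 3.14, 3.14].

## Interface

Orientations are given as a unit quaternion [x, y, z, w].
In Python, from bench import arm gives the robot as it stands.
- The arm moves only by the tool play_rows, never from a script. Its argument "motion" is one flat list of numbers, 7 for each row, row after row: the opening in per cent of the stroke, from 0 (shut) to 100 (fully open), then the shift along the world's x, y, z in cm, then the turn, a rotation vector about the world's x, y, z in degrees. A call has 1 to 5 rows; each row is the pose to reach, as a shift and turn from the pose commanded when the call began; what a row does not reach only later rows make up. A row lasts 1/8 s, in which the tool goes at most 62.5 mm and 10.7 degrees, less where a joint would pass 70% of its speed; a pose out of reach is approached as far as the arm can. A call with a gripper value outside its range is refused whole. The fingers move at their own pace and stop on an object; the grip force is fixed at half the most. Time passes only in rows, so rows that repeat a pose let the fingers close. It gives the time, the measured TCP pose, the force and the opening at its end, in the units of the state.
- arm.read_state(): the state, without advancing time (a new reading comes with each control period).
- arm.get_image(name): name is "scene" or "side" or "wrist"; returns (picture, depth): 480x640x3 uint8, red, green, blue; 480x640 float32, mm along the optical axis (not along the pixel's ray), 0 where there is no reading.
- arm.camera_info(name): a dict with "fovy" (degrees; the focal length in pixels is half the picture's height over the tangent of half this angle, whatever the lens; pixels are square), "cx", "cy" (the principal point, pixels), "R" (3x3) and "t" (3): a world point X has camera coordinates R X + t. Camera axes: x right, y down, z forward; pixel columns grow to the right and rows downward; lengths in mm; the calibration is good to about 2 mm. A picture is of the moment at which its call begins: read the wrist's pose just before it. camera_info takes no time and is no camera call; for the wrist camera it gives the pose at the moment of the call.
- arm.job_done(): hands the job in, once; it reports no verdict.
Trained networks look in the newest picture that a camera, given by its name, has taken for a name from the list of things; names that differ only in an ending like _2 or _b are one class to them, and where a whole thing is asked for, a point or a joint stands for the part that bears it (a point fixed in the world has none). Each returns a list of dicts, best first, with "confidence" (0 to 1); they miss things now and then, are a little off and sometimes report something else, mostly with a low value. They report only what shows in the picture. A call takes as long as a camera call.
- arm.outline_of(thing, camera): "mask" (480x640 bool, what is visible of it) and "extent" ([left, top, width, height] in pixels, round what is visible of it).
- arm.place_of(thing, camera): "uv" ([column, row] in pixels: a listed point, or the origin of a listed thing).
The state is a dict: "clock": time; "joints": joint angles; "joint_vel": joint speeds; "joint_efforts": joint torques, N m; "position": TCP position; "ee_rot": TCP orientation; "contact_force": force on the tool from outside, world axes, zero at the start; "wrist_torque": the same for the moment, N m; "gripper_width": finger opening in mm.
Only numpy, scipy, OpenCV 4.12 (cv2) and the standard library are available. Lean on these libraries where they do the work, as an engineer would, in place of code of your own. Each camera call takes 0.05 s, during which the arm holds its last target.

## Working session

There is one attempt and no reset: what is moved stays moved. The work goes in short steps, Python scripts to look and compute and a tool call to move; the robot and the scene stay as the last step left them, time stands still between calls to the robot, and variables do not carry over. Pictures are saved under pics/ and viewed, and the job is handed in when it is done.

Besides the shell and the picture viewer there is one more tool, called after "Request:" as name(argument=value, ...) on one line, values as JSON. play_rows: Moves the arm, as the interface text tells. Its arguments: {"type":"object","properties":{"motion":{"type":"array","items":{"type":"number"}}},"required":["motion"]}

```bash
mkdir -p pics
cat > h.py <<'E'
import numpy as np, cv2
from bench import arm
def K(n):
    c=arm.camera_info(n); f=240/np.tan(np.radians(c["fovy"])/2); return f,c["cx"],c["cy"],np.array(c["R"]),np.array(c["t"])
def px2w_z(n,uv,z):
    f,cx,cy,R,t=K(n); d=R.T@np.array([(uv[0]-cx)/f,(uv[1]-cy)/f,1]); o=-R.T@t
    return o+d*(z-o[2])/d[2]
def px2w_d(n,u,v,d):
    f,cx,cy,R,t=K(n); u,v,d=map(np.asarray,(u,v,d))
    return (np.stack([(u-cx)/f*d,(v-cy)/f*d,d],-1)-t)@R
def proj(n,X):
    f,cx,cy,R,t=K(n); c=np.atleast_2d(X)@R.T+t
    return np.stack([cx+f*c[:,0]/c[:,2],cy+f*c[:,1]/c[:,2]],-1)
E
python3 - <<'E'
from h import *
np.set_printoptions(precision=1,suppress=True)
for n in ["scene","side","wrist"]:
    im,d=arm.get_image(n); cv2.imwrite(f"pics/{n}0.png",im[...,::-1]); np.savez(f"{n}0.npz",im=im,d=d)
    print(n,[k for k in K(n)])
    for th in ["tare_top","power_top","guard_tab","scale","dish"]:
        for r in arm.place_of(th,n)[:2]:
            u,v=map(int,r["uv"]); 
            print(th,r["uv"],round(r["confidence"],2), px2w_d(n,r["uv"][0],r["uv"][1],d[min(v,479),min(u,639)]))
print(arm.read_state(), arm.grip_depth)
E
```

```text
scene [np.float64(460.06975627969916), 328.0782624302815, 242.4374927391733, array([[-0.6,  0.8, -0. ],
       [ 0.5,  0.4, -0.8],
       [-0.6, -0.5, -0.7]]), array([ 339.2, -257. , 1433.7])]
tare_top [362.2, 246.2] 0.42 [521.2  80.1  45.3]
power_top [335.7, 218.9] 0.55 [473.4 -33.7  41.1]
guard_tab [352.6, 218.5] 0.61 [495.5  32.6  87.4]
scale [347.2, 244.8] 0.81 [559.5  65.   67.6]
dish [286.8, 257.4] 0.56 [660.9 -26.2  51.3]
side [np.float64(603.3435224189284), 316.9783199484989, 239.22982427242866, array([[ 1. , -0.1,  0. ],
       [-0. , -0.5, -0.8],
       [ 0.1,  0.8, -0.5]]), array([-586.8,  102.3, 1013. ])]
power_top [255.5, 272.6] 0.66 [482.9 -21.9  44.3]
guard_tab [261.9, 233.3] 0.67 [496.5  31.6  88.1]
scale [265.7, 273.7] 0.91 [500.   -9.9  32.2]
dish [358.1, 271.5] 0.93 [654.1 -42.4  51.2]
wrist [np.float64(335.1609912324596), 317.2363858967864, 229.98769181812597, array([[-0.2, -1. , -0. ],
       [-0.9,  0.2,  0.3],
       [-0.3,  0.1, -1. ]]), array([625.6, -37.2, 379.5])]
{'clock': 0.9, 'joints': array([ 1.6,  0.4,  0. , -0. , -1.2, -0.3]), 'joint_vel': array([-0.,  0., -0.,  0.,  0.,  0.]), 'joint_efforts': array([  0. , -39.2,  18.9,   4.2,  -0. ,   0. ]), 'position': array([139.3, 609.3, 231.3]), 'ee_rot': array([ 1. , -0.1, -0. , -0. ]), 'contact_force': array([ 0.4,  0.2, -0.5]), 'wrist_torque': array([-0. , -0.1, -0. ]), 'gripper_width': 85.46577794079946} 18.700000000000003
```

Run:
```python
import cv2
a=cv2.imread("pics/scene0.png"); b=cv2.imread("pics/side0.png")
c=cv2.resize(a[170:310,240:440],(800,560),interpolation=cv2.INTER_CUBIC); cv2.imwrite("pics/sc1.png",c)
c=cv2.resize(b[180:330,160:420],None,fx=3,fy=3,interpolation=cv2.INTER_CUBIC); cv2.imwrite("pics/sd1.png",c)
```

```text
(no output)
```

View pics/sc1.png

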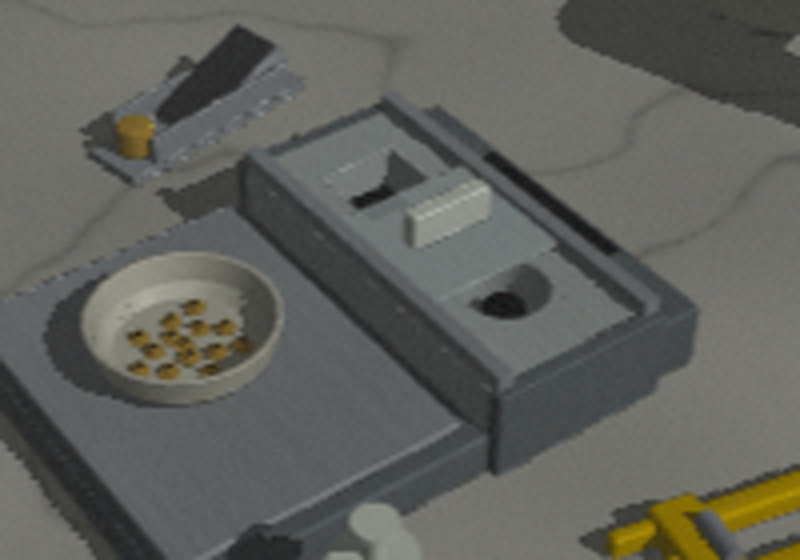

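View pics/sd1.png

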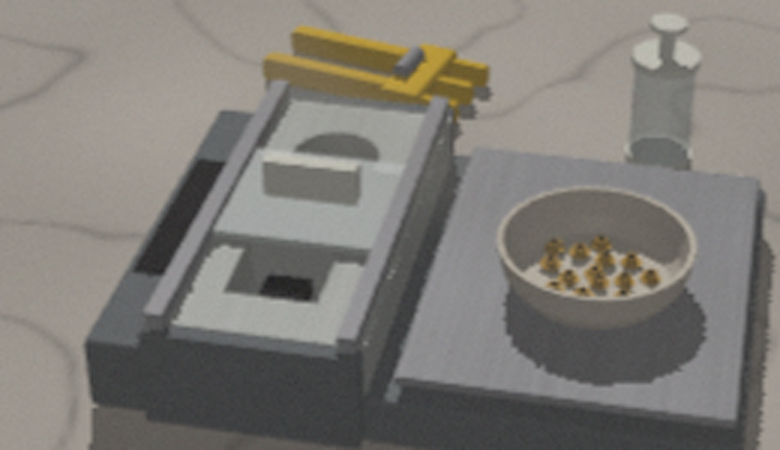

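View pics/scene0.png

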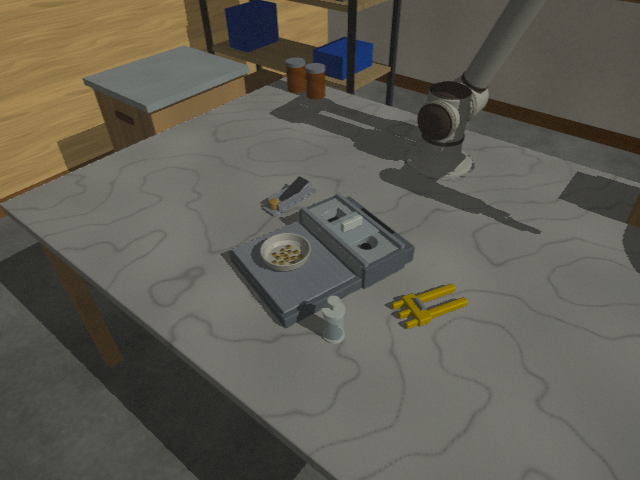

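Run:
```python
from h import *
np.set_printoptions(precision=2,suppress=True)
from scipy.optimize import minimize
P={}
for n in ["scene","side"]:
    z=np.load(n+"0.npz"); d=z["d"]; v,u=np.mgrid[:480,:640]; X=px2w_d(n,u,v,d).reshape(-1,3)
    m=(d.ravel()>0)&(np.hypot(X[:,0]-500,X[:,1]-30)<170); P[n]=X[m]
    h=np.histogram(P[n][:,2],np.arange(-4,100,2)); print(n,dict(zip(h[1].astype(int),h[0])))
for n in P:
    X=P[n]
    def height(p,X):
        c,s=np.cos(p[2]),np.sin(p[2]); dx,dy=X[:,0]-p[0],X[:,1]-p[1]
        return c*dx+s*dy, -s*dx+c*dy
    def model(x,y):
        h=np.zeros_like(x)
        h[(abs(x-165)<105)&(abs(y)<115)]=42
        h[(x>-94)&(x<-60)&(abs(y)<132)]=46
        con=(abs(x)<60)&(abs(y)<132); h[con]=60
        h[con&(abs(abs(x)-52)<5)]=70
        g=(abs(x)<46)&(abs(y)<45);h[g]=66
        return h
    def cost(p):
        x,y=height(p,X); dz=X[:,2]-p[3]-model(x,y)
        # ignore counter & tab
        k=(abs(x)<56)&(abs(y)<140)
        return np.minimum(abs(dz),8)[k&(X[:,2]>35)].sum()/800+ np.minimum(abs(dz),8)[(X[:,2]>55)].sum()/800
    best=None
    for yaw in np.radians(np.arange(-50,20,5)):
        for sx in (-10,0,10):
            r=minimize(cost,[498+sx,25,yaw,0],method="Nelder-Mead",options=dict(initial_simplex=np.array([[498+sx,25,yaw,0],[510+sx,25,yaw,0],[498+sx,40,yaw,0],[498+sx,25,yaw+.1,0],[498+sx,25,yaw,3]]),maxiter=600))
            if best is None or r.fun<best.fun: best=r
    print(n,best.x,np.degrees(best.x[2]),best.fun)
    p=best.x;c,s=np.cos(p[2]),np.sin(p[2])
    W=lambda x,y,z:[p[0]+c*x-s*y,p[1]+s*x+c*y,z]
    pts=[W(x,y,70) for x in(-57,57) for y in (-132,132)]+[W(0,60,46),W(0,-60,46),W(0,0,90),W(-46,45,66),W(46,45,66),W(-46,-45,66),W(46,-45,66)]
    print(np.array(pts[4:7]))
    im=np.load(n+"0.npz")["im"][...,::-1]
    im=cv2.resize(im,None,fx=4,fy=4,interpolation=cv2.INTER_CUBIC)
    for q in proj(n,pts): cv2.circle(im,tuple(int(t) for t in q*4+1.5),3,(0,0,255),-1)
    o=(proj(n,[W(0,0,60)])[0]*4).astype(int); cv2.imwrite(f"pics/{n}fit.png",im[o[1]-280:o[1]+280,o[0]-380:o[0]+380])
    x,y=height(p,X); t=(X[:,2]>84)&(X[:,2]<95); print("tab",x[t].mean(),y[t].mean(),x[t].min(),x[t].max(),t.sum())
```

```text
scene {np.int64(-4): np.int64(553), np.int64(-2): np.int64(779), np.int64(0): np.int64(215), np.int64(2): np.int64(42), np.int64(4): np.int64(44), np.int64(6): np.int64(44), np.int64(8): np.int64(47), np.int64(10): np.int64(45), np.int64(12): np.int64(39), np.int64(14): np.int64(39), np.int64(16): np.int64(48), np.int64(18): np.int64(44), np.int64(20): np.int64(50), np.int64(22): np.int64(41), np.int64(24): np.int64(87), np.int64(26): np.int64(194), np.int64(28): np.int64(246), np.int64(30): np.int64(103), np.int64(32): np.int64(84), np.int64(34): np.int64(112), np.int64(36): np.int64(151), np.int64(38): np.int64(732), np.int64(40): np.int64(963), np.int64(42): np.int64(406), np.int64(44): np.int64(335), np.int64(46): np.int64(295), np.int64(48): np.int64(167), np.int64(50): np.int64(179), np.int64(52): np.int64(139), np.int64(54): np.int64(175), np.int64(56): np.int64(629), np.int64(58): np.int64(797), np.int64(60): np.int64(288), np.int64(62): np.int64(358), np.int64(64): np.int64(507), np.int64(66): np.int64(403), np.int64(68): np.int64(408), np.int64(70): np.int64(99), np.int64(7
[... 1573 characters left out ...]
t64(80): np.int64(33), np.int64(82): np.int64(32), np.int64(84): np.int64(29), np.int64(86): np.int64(66), np.int64(88): np.int64(75), np.int64(90): np.int64(3), np.int64(92): np.int64(0), np.int64(94): np.int64(0), np.int64(96): np.int64(0)}
scene [497.95  30.11  -0.29  -1.6 ] -16.538678552035798 26.45072330102539
[[515.03  87.62  46.  ]
 [480.87 -27.41  46.  ]
 [497.95  30.11  90.  ]]
tab 2.700713283270697 5.090190536201374 -27.28499056031322 29.681131561607813 98
side [499.84  35.18  -0.29  -1.41] -16.33432178626691 43.171425367986004
[[516.72  92.76  46.  ]
 [482.97 -22.4   46.  ]
 [499.84  35.18  90.  ]]
tab 0.6415758894512583 -8.09527846565613 -27.723464444080943 28.087364759377163 173
```

View pics/scenefit.png

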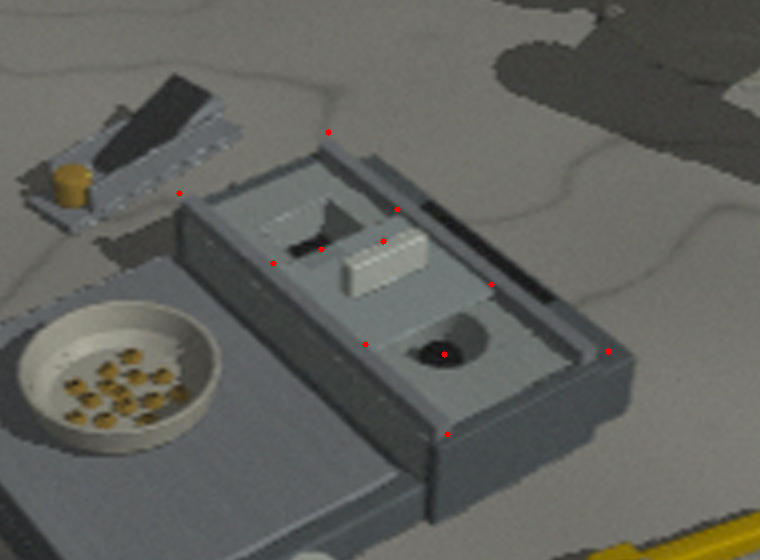

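View pics/sidefit.png

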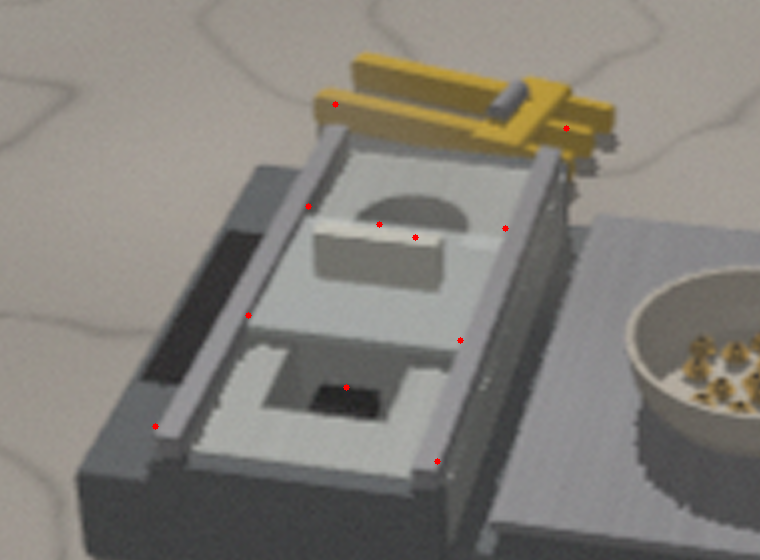

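Request:
play_rows(motion=[0,4,-4.5,0,0,0,0,0,8,-9,0,0,0,0,0,12,-13.5,0,0,0,0,0,16,-18,0,0,0,0,0,20,-22.5,0,0,0,0])

```text
clock: 1.52
position: [340.3, 382.8, 231.7]
ee_rot: [0.994, -0.112, 0.0, -0.0]
contact_force: [1.3, 0.9, -0.1]
gripper_width: 0.3
```

Request:
play_rows(motion=[0,4,-5,0,0,0,0,0,8,-10,0,0,0,0,0,12,-15,0,0,0,0,0,16,-20,0,0,0,0,0,19,-25,0,0,0,0])

```text
clock: 2.15
position: [529.6, 134.3, 231.5]
ee_rot: [0.994, -0.112, 0.0, -0.0]
contact_force: [0.2, 0.9, 0.2]
gripper_width: -0.1
```

Run:
```python
from h import *
np.set_printoptions(precision=3,suppress=True)
n="wrist"
s=arm.read_state();print(s["clock"],s["position"],s["ee_rot"],s["gripper_width"],s["joints"])
f,cx,cy,R,t=K(n);print(-R.T@t,R)
im,d=arm.get_image(n); cv2.imwrite(f"pics/{n}1.png",im[...,::-1]); np.savez(f"{n}1.npz",im=im,d=d,R=R,t=t)
for th in ["tare_top","power_top","guard_tab","scale"]:
  for r in arm.place_of(th,n)[:2]: print(th,r, px2w_z(n,r["uv"],dict(tare_top=46,power_top=46,guard_tab=90,scale=0)[th]))
```

```text
2.15 [529.629 134.267 231.533] [ 0.994 -0.112  0.    -0.   ] -0.09689750494385134 [ 0.545  0.251 -0.187  0.    -1.133  0.801]
[603.343 117.524 374.732] [[-0.223 -0.975 -0.002]
 [-0.932  0.213  0.292]
 [-0.284  0.067 -0.956]]
tare_top {'uv': [373.4, 206.5], 'confidence': 0.91} [517.435  76.964  46.   ]
power_top {'uv': [488.8, 214.7], 'confidence': 0.78} [481.508 -32.88   46.   ]
power_top {'uv': [418.6, 198.8], 'confidence': 0.66} [513.901  33.766  46.   ]
guard_tab {'uv': [440.5, 219.5], 'confidence': 0.93} [502.665  30.105  90.   ]
scale {'uv': [417.2, 198.3], 'confidence': 0.9} [501.703  26.034   0.   ]
```

View pics/wrist1.png

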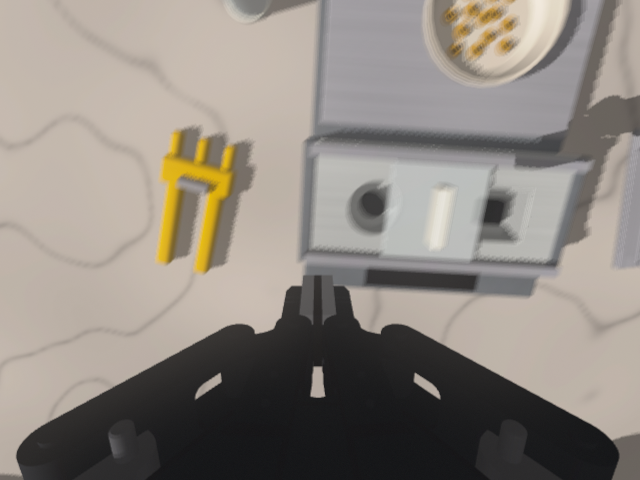

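Run:
```python
from h import *
np.set_printoptions(precision=2,suppress=True)
n="wrist"
s=arm.read_state();print(s["clock"],s["position"],s["joint_vel"])
im,d=arm.get_image(n); np.savez("wrist2.npz",im=im,d=d)
tc=[r["uv"] for r in arm.place_of("tare_top",n)[:1]]; print(tc)
c=cv2.resize(im[120:300,290:610][...,::-1],None,fx=2.5,fy=2.5,interpolation=cv2.INTER_CUBIC); cv2.imwrite("pics/w2.png",c)
v,u=np.mgrid[:480,:640]; X=px2w_d(n,u,v,d); m=(d>0)&(X[...,2]>53)&(X[...,2]<76)&(u>290)&(v>120)&(v<285)
m[v>270]&=False
k=(m).astype(np.uint8); nl,lab,st,_=cv2.connectedComponentsWithStats(k); i=1+st[1:,4].argmax(); 
pts=X[lab==i]; r=cv2.minAreaRect(pts[:,:2].astype(np.float32)); print(r, st[i])
for (a,b) in [(57,62),(64,67),(68,73),(40,50)]:
    q=(d>0)&(X[...,2]>a)&(X[...,2]<b)&(u>300)&(u<590)&(v>150)&(v<270); print(a,b,q.sum(),np.median(X[...,2][q]))
```

```text
2.4 [528.22 135.68 231.23] [ 0.03 -0.01 -0.    0.   -0.    0.  ]
[[372.9, 205.6]]
((500.85107421875, 26.062362670898438), (264.5596618652344, 119.7063980102539), 73.77983856201172) [  297   139   294   132 28365]
57 62 13078 60.452943168143946
64 67 6201 66.2676264276225
68 73 5113 70.45900543251955
40 50 1937 46.213080870616544
```

View pics/w2.png

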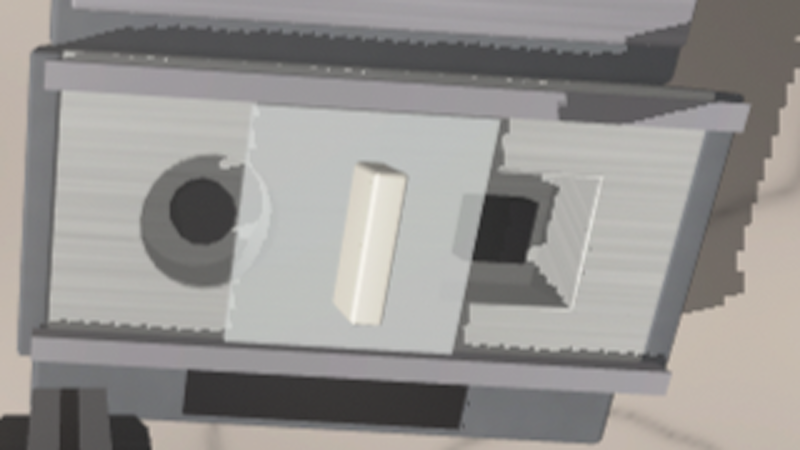

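Run:
```python
from h import *
np.set_printoptions(precision=1,suppress=True)
n="wrist"; D=np.load("wrist2.npz"); d=D["d"]
a=np.radians(-16.22); ex=np.array([np.cos(a),np.sin(a)]); ey=np.array([-ex[1],ex[0]]); o=np.array([500.85,26.06])
v,u=np.mgrid[:480,:640]; X=px2w_d(n,u,v,d)
L=np.stack([(X[...,:2]-o)@ex,(X[...,:2]-o)@ey,X[...,2]],-1)
R=(u>300)&(u<590)&(v>150)&(v<275)&(d>0)
def st(name,m):
    p=L[m]; print(name,m.sum(),p.mean(0),p[:,:2].min(0),p[:,:2].max(0),np.percentile(p[:,:2],[2,98],axis=0).ravel())
st("tab",R&(L[...,2]>87))
st("guard",R&(L[...,2]>64)&(L[...,2]<67.5)&(abs(L[...,0])<44))
st("tarekey",R&(L[...,2]>43)&(L[...,2]<49)&(L[...,1]>20)&(abs(L[...,0])<30))
st("powerkey",R&(L[...,2]>43)&(L[...,2]<49)&(L[...,1]<-20)&(abs(L[...,0])<30))
st("well floor",R&(L[...,2]<43)&(L[...,1]>20)&(abs(L[...,0])<30)&(L[...,1]<110))
for p in [(0,60,46),(0,-60,46),(0,0,90),(0,60,60)]:
    w=np.r_[o+p[0]*ex+p[1]*ey,p[2]]; print(p,w,proj(n,w))
for q in [(202,212)]: print(px2w_z(n,(q[0]/2.5+290,q[1]/2.5+120),46))
# finger shape
F=(d>0)&(d<330)&(u>280)&(u<360)&(v<340); print(arm.read_state()["position"]); Y=X[F]; print(np.percentile(Y,[0,5,50,95,100],axis=0))
```

```text
tab 862 [ 1.   6.1 90.2] [-28.   -0.5] [27.9 11.8] [-26.1  -0.   26.8  11.3]
guard 6777 [ 2.5  6.3 66.4] [-44.  -40.6] [44.  50.6] [-42.3 -38.4  42.7  49.3]
tarekey 566 [-1.9 60.7 46.4] [-26.3  46.7] [12.6 81.4] [-25.8  48.8  11.7  72.9]
powerkey 791 [ -1.9 -67.2  46.3] [-26.6 -86.7] [ 24.  -49.7] [-26.4 -86.3  19.3 -50.8]
well floor 1009 [-4.1 62.9 31.6] [-26.3  43. ] [21.7 83.1] [-25.7  43.9  19.9  81.4]
(0, 60, 46) [517.6  83.7  46. ] [[371.8 204.6]]
(0, -60, 46) [484.1 -31.6  46. ] [[490.4 211.5]]
(0, 0, 90) [500.9  26.1  90. ] [[447.5 219.6]]
(0, 60, 60) [517.6  83.7  60. ] [[374.1 207.8]]
[517.6  84.7  46. ]
[527.8 136.8 231.5]
[[466.   62.6  -1.7]
 [503.   76.8   1.7]
 [565.5 117.7  60.3]
 [702.1 145.9 279.1]
 [724.  162.3 287. ]]
```

Request:
play_rows(motion=[0,-1.5,-4.5,-3,0,0,-3.3,0,-1.5,-6.7,-8,0,0,-3.3,0,-1.5,-6.7,-12,0,0,-3.3,0,-1.5,-6.7,-14,0,0,-3.3,0,-1.5,-6.7,-14,0,0,-3.3])

```text
clock: 3.12
position: [512.0, 69.7, 90.1]
ee_rot: [0.99, -0.14, -0.001, 0.001]
contact_force: [0.1, -0.3, -0.1]
gripper_width: 0.1
```

```bash
cat > loc.py <<'E'
from h import *
from scipy.spatial.transform import Rotation as Ro
np.set_printoptions(precision=2,suppress=True)
a=np.radians(-16.22); ex=np.array([np.cos(a),np.sin(a)]); ey=np.array([-ex[1],ex[0]]); o=np.array([500.85,26.06])
def loc():
    s=arm.read_state(); p=s["position"]; M=Ro.from_quat(s["ee_rot"]).as_matrix()
    print("clk",s["clock"],"pos",p,"local",(p[:2]-o)@ex,(p[:2]-o)@ey,"F",s["contact_force"],"toolx deg",np.degrees(np.arctan2(M[1,0],M[0,0])),"tilt",M[:,2],"jv",s["joint_vel"])
E
python3 - <<'E'
from loc import *
loc()
im,d=arm.get_image("side"); c=cv2.resize(im[150:330,160:420][...,::-1],None,fx=3,fy=3,interpolation=cv2.INTER_CUBIC); cv2.imwrite("pics/sd2.png",c)
loc()
E
```

```text
clk 3.125 pos [512.03  69.74  90.14] local -1.465873571889686 45.06424269660088 F [ 0.14 -0.33 -0.06] toolx deg -16.04366711919974 tilt [-0. -0. -1.] jv [-0.   -0.03  0.04  0.02 -0.01  0.  ]
clk 3.175 pos [513.17  69.99  91.46] local -0.44092750395504154 45.6204224761952 F [0.08 0.38 0.68] toolx deg -16.03758308124947 tilt [-0. -0. -1.] jv [-0.01 -0.02  0.03  0.01 -0.    0.  ]
```

View pics/sd2.png

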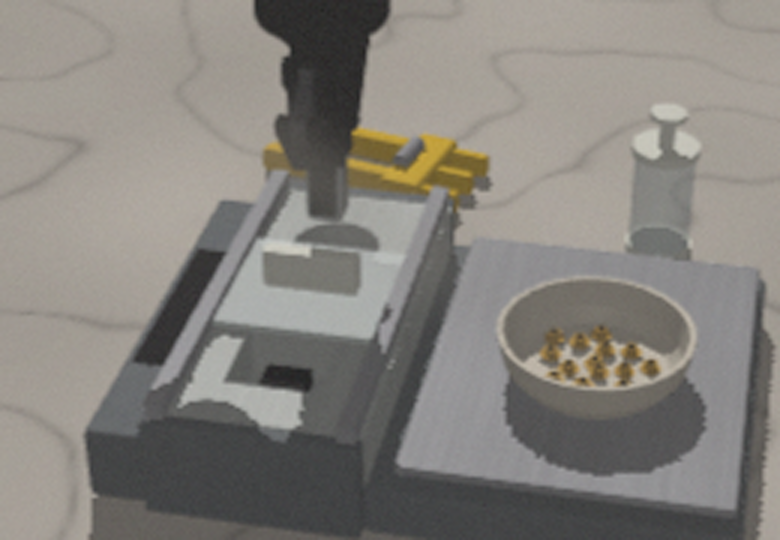

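Request:
play_rows(motion=[0,0,0,-1.4,0,0,0,0,-0.4,-1.4,-1.4,0,0,0,0,-0.7,-2.4,-1.4,0,0,0,0,-1.1,-3.8,-1.4,0,0,0,0,-1.5,-5.2,-1.4,0,0,0])

```text
clock: 3.8
position: [497.9, 15.9, 77.5]
ee_rot: [0.99, -0.141, 0.0, -0.0]
contact_force: [-0.7, 2.5, -0.6]
gripper_width: 0.5
```

Run:
```python
from loc import *
loc()
im,d=arm.get_image("side"); c=cv2.resize(im[150:330,160:420][...,::-1],None,fx=3,fy=3,interpolation=cv2.INTER_CUBIC); cv2.imwrite("pics/sd3.png",c)
loc()
```

```text
clk 3.8 pos [497.9   15.91  77.52] local -0.0022270302883997672 -10.569482812727646 F [-0.7   2.47 -0.57] toolx deg -16.210279991840995 tilt [ 0.  0. -1.] jv [-0.2  -0.05 -0.09  0.    0.04  0.19]
clk 3.85 pos [497.13  14.6   77.44] local -0.3688112473143246 -12.043972208376337 F [ 0.24 -1.53 -0.54] toolx deg -16.276414109797624 tilt [-0. -0. -1.] jv [ 0.02  0.01  0.01  0.01 -0.   -0.04]
```

View pics/sd3.png

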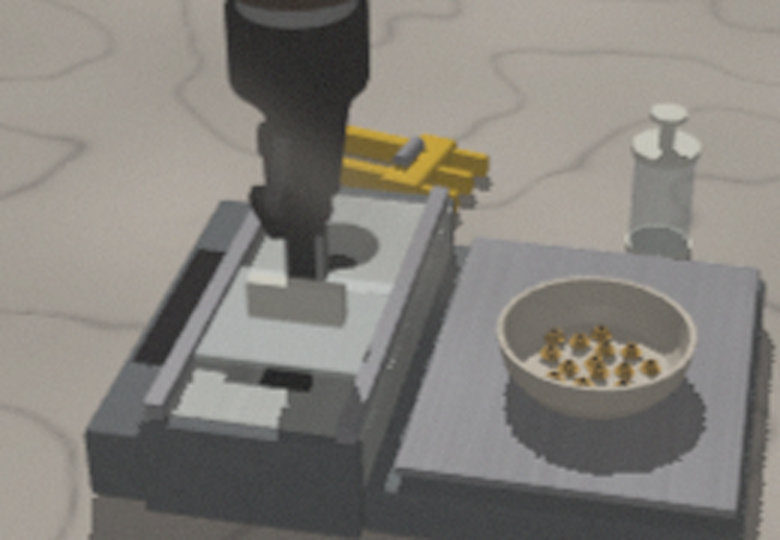

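Request:
play_rows(motion=[0,-0.2,-0.7,0,0,0,0,0,-0.4,-1.4,0,0,0,0,0,-0.6,-2.1,0,0,0,0,0,-0.7,-2.5,0,0,0,0,0,-0.7,-2.5,0,0,0,0])

```text
clock: 4.47
position: [491.3, -8.6, 77.3]
ee_rot: [0.99, -0.141, -0.0, 0.0]
contact_force: [0.6, 0.0, 0.4]
gripper_width: 0.3
```

```bash
cat > look.py <<'E'
import sys
from loc import *
tag=sys.argv[1]
loc()
cams=sys.argv[2:] or ["side"]
for n in cams:
    im,d=arm.get_image(n); np.savez("last_"+n,im=im,d=d)
    b=dict(side=(150,330,160,420),scene=(170,310,270,430),wrist=(60,330,200,610))[n]
    c=cv2.resize(im[b[0]:b[1],b[2]:b[3]][...,::-1],None,fx=3 if n=="side" else 4 if n=="scene" else 1.9,fy=3 if n=="side" else 4 if n=="scene" else 1.9,interpolation=cv2.INTER_CUBIC); cv2.imwrite(f"pics/{n}_{tag}.png",c)
    v,u=np.mgrid[:480,:640]; X=px2w_d(n,u,v,d)
    lx=(X[...,:2]-o)@ex; ly=(X[...,:2]-o)@ey; z=X[...,2]
    m=(d>0)&(abs(lx)<44)&(abs(ly)<120)&(z>63.7)&(z<68)
    if n!="wrist": m=(d>0)&(abs(lx)<40)&(abs(ly)<120)&(z>62)&(z<67)
    if m.sum()>20: print(n,"plate y",np.percentile(ly[m],[2,98]),m.sum())
loc()
E
python3 look.py a side
```

```text
clk 4.475 pos [491.3   -8.58  77.3 ] local 0.5030667453203144 -35.93219231646428 F [0.55 0.02 0.39] toolx deg -16.188757609921456 tilt [-0. -0. -1.] jv [ 0.  0.  0.  0. -0. -0.]
side plate y [-102.47  -13.08] 1054
clk 4.525 pos [491.3   -8.46  77.26] local 0.47467740505071987 -35.81342174411072 F [ 0.94  1.3  -0.49] toolx deg -16.180271333302077 tilt [-0. -0. -1.] jv [ 0.01  0.    0.   -0.    0.   -0.  ]
```

View pics/side_a.png

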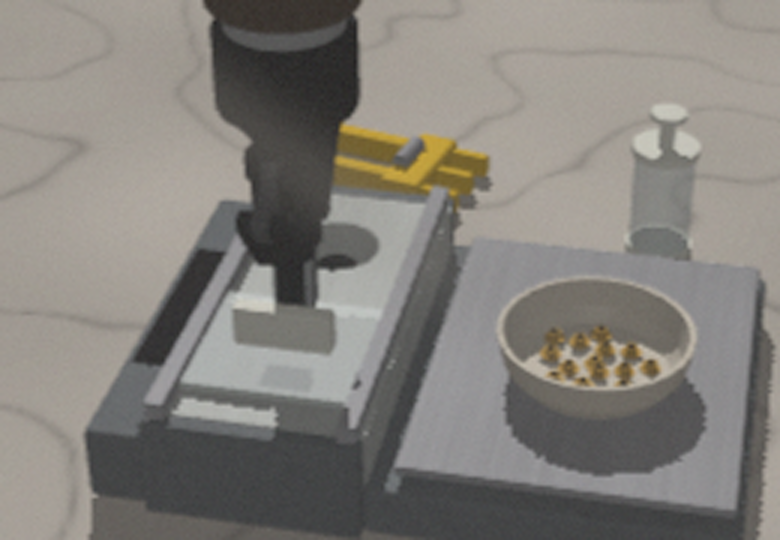

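Request:
play_rows(motion=[0,-0.1,-0.4,0,0,0,0,0,-0.1,-0.4,0,0,0,0])

```text
clock: 4.78
position: [490.3, -12.3, 77.3]
ee_rot: [0.99, -0.141, -0.0, 0.0]
contact_force: [-0.4, -0.6, -0.6]
gripper_width: 0.1
```

Request:
play_rows(motion=[0,-0.1,-0.4,0,0,0,0,0,-0.1,-0.4,0,0,0,0])

```text
clock: 5.03
position: [489.9, -14.5, 77.4]
ee_rot: [0.99, -0.141, 0.001, -0.002]
contact_force: [-1.4, 10.4, 0.6]
gripper_width: 0.1
```

Request:
play_rows(motion=[0,-0.1,-0.2,0,0,0,0,0,-0.1,-0.2,0,0,0,0])

```text
clock: 5.28
position: [489.9, -14.8, 77.5]
ee_rot: [0.99, -0.141, 0.002, -0.003]
contact_force: [-1.4, 16.3, -0.9]
gripper_width: -0.3
```

Request:
play_rows(motion=[0,0.3,1,0,0,0,0,0,0.4,1.4,4,0,0,0,0,1.6,5.5,5,0,0,0,0,2.8,9.9,5,0,0,0,0,2.8,9.9,5,0,0,0])

```text
clock: 5.9
position: [517.3, 82.9, 127.5]
ee_rot: [0.99, -0.139, 0.001, 0.0]
contact_force: [-0.5, -0.3, -0.8]
gripper_width: -0.2
```

```bash
python3 look.py b side wrist
```

```text
clk 5.9 pos [517.27  82.88 127.48] local -0.10758475083797059 59.14271315567695 F [-0.47 -0.28 -0.78] toolx deg -15.990322441215449 tilt [ 0. -0. -1.] jv [-0.04 -0.01 -0.05 -0.01 -0.01  0.02]
side plate y [-107.92  -18.27] 1090
wrist plate y [-105.32  -17.39] 14336
clk 6.0 pos [515.83  80.75 126.92] local -0.8909514934479112 56.69666700946273 F [ 0.01 -0.55 -0.22] toolx deg -16.13966056039123 tilt [-0. -0. -1.] jv [-0.02 -0.01 -0.02 -0.    0.    0.  ]
```

View pics/side_b.png

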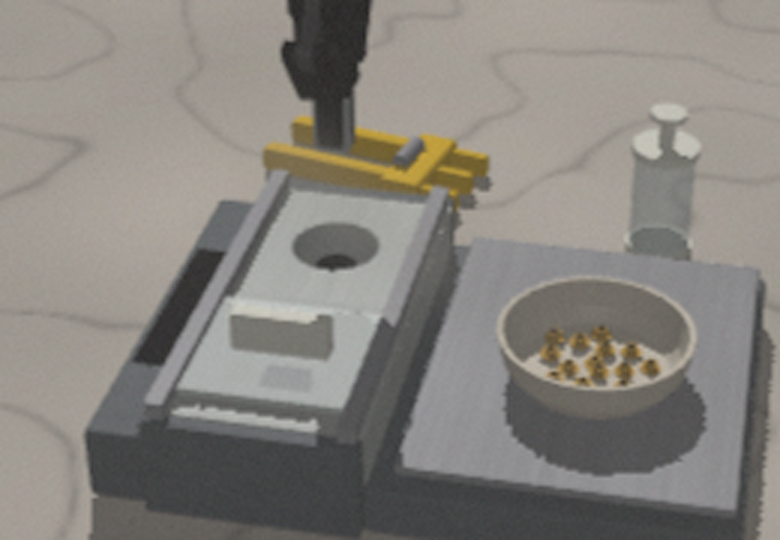

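View pics/wrist_b.png

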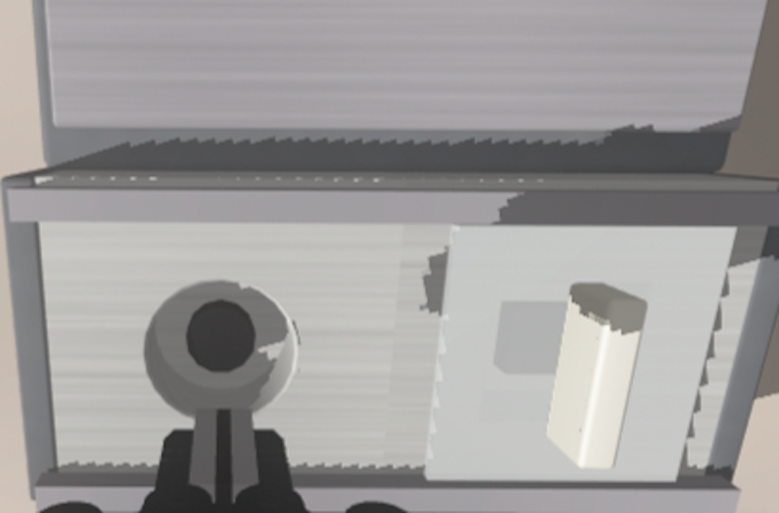

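Run:
```python
from loc import *
n="wrist"
loc()
im,d=arm.get_image(n); loc()
v,u=np.mgrid[:480,:640]; X=px2w_d(n,u,v,d); lx=(X[...,:2]-o)@ex; ly=(X[...,:2]-o)@ey; z=X[...,2]
g=im.astype(int).sum(2); m=((g<230)&(u>270)&(u<345)&(v>205)&(v<262)).astype(np.uint8)
nl,lab,st,c=cv2.connectedComponentsWithStats(m)
for i in range(1,nl):
    if st[i,4]>200: 
        k=lab==i; print(st[i],c[i],px2w_z(n,c[i],46),np.median(z[k]),lx[k].mean(),ly[k].mean())
print(arm.place_of("tare_top",n)[:1], proj(n,[517.6,83.7,46]))
```

```text
clk 6.0 pos [515.83  80.75 126.92] local -0.8909514934479112 56.69666700946273 F [ 0.01 -0.55 -0.22] toolx deg -16.13966056039123 tilt [-0. -0. -1.] jv [-0.02 -0.01 -0.02 -0.    0.    0.  ]
clk 6.05 pos [515.68  80.25 126.92] local -0.8946935686025892 56.177830337220804 F [-0.66  0.16  0.07] toolx deg -16.193054685307644 tilt [-0. -0. -1.] jv [-0.01 -0.01 -0.01  0.    0.   -0.  ]
[ 297  218   35   37 1058] [314.06 236.31] [518.69  82.12  46.  ] 46.395912408102404 1.4922052413229483 58.803768020667405
[{'uv': [318.3, 239.8], 'confidence': 0.81}] [[312.01 238.43]]
```

Request:
play_rows(motion=[0,0.2,0.3,-4,0,0,0,0,0.2,0.3,-6.7,0,0,0,0,0.2,0.3,-7.2,0,0,0,0,0.2,0.3,-7.2,0,0,0])

```text
clock: 6.6
position: [518.6, 83.3, 55.7]
ee_rot: [0.99, -0.141, 0.0, 0.0]
contact_force: [0.7, 1.2, -0.0]
gripper_width: 0.2
```

```bash
python3 look.py c side scene
```

```text
clk 6.6 pos [518.57  83.35  55.7 ] local 1.015445753645725 59.96013779029189 F [ 0.67  1.2  -0.02] toolx deg -16.209519576693086 tilt [ 0. -0. -1.] jv [ 0.   -0.02  0.02  0.   -0.   -0.  ]
side plate y [-108.21   46.31] 1117
scene plate y [-103.15   67.1 ] 510
clk 6.7 pos [519.13  83.89  56.52] local 1.4015701577720208 60.6387281534844 F [-0.3  -0.16 -0.93] toolx deg -16.187725179611093 tilt [ 0.  0. -1.] jv [ 0.01 -0.01  0.   -0.    0.   -0.  ]
```

View pics/side_c.png

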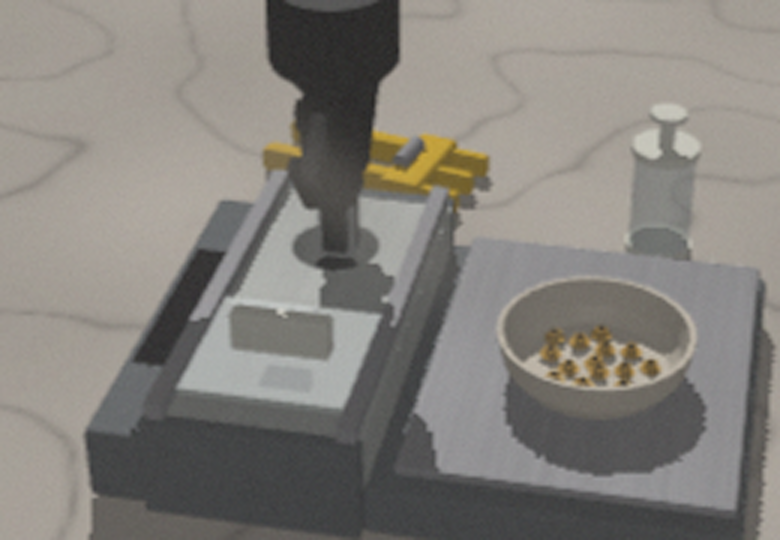

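View pics/scene_c.png

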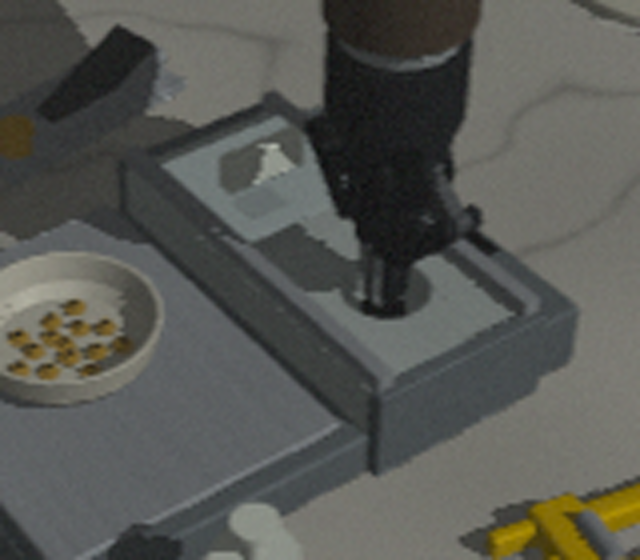

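Request:
play_rows(motion=[0,0,0,-0.8,0,0,0,0,0,0,-1.2,0,0,0,0,0,0,-1.6,0,0,0,0,0,0,-1.6,0,0,0])

```text
clock: 7.2
position: [518.6, 84.0, 40.1]
ee_rot: [0.99, -0.14, 0.0, -0.0]
contact_force: [-1.5, 0.4, 6.8]
gripper_width: 0.1
```

Request:
play_rows(motion=[0,0,0,-0.2,0,0,0,0,0,0,-0.3,0,0,0,0,0,0,-0.3,0,0,0])

```text
clock: 7.58
position: [518.7, 84.0, 39.8]
ee_rot: [0.99, -0.14, 0.001, 0.0]
contact_force: [-7.7, -0.8, 24.5]
gripper_width: 0.3
```

Request:
play_rows(motion=[0,0,0,2,0,0,0,0,0,0,7,0,0,0,0,-1,-3.4,9,0,0,0,0,-2.6,-8.8,9,0,0,0,0,-4.2,-14.4,9,0,0,0])

```text
clock: 8.2
position: [475.7, -61.1, 126.4]
ee_rot: [0.99, -0.14, 0.0, -0.0]
contact_force: [1.4, -0.5, -0.1]
gripper_width: -0.0
```

```bash
python3 look.py d side scene
```

```text
clk 8.2 pos [475.74 -61.15 126.42] local 0.24608063955247417 -90.74982287550783 F [ 1.4  -0.54 -0.06] toolx deg -16.097145456232415 tilt [ 0.  0. -1.] jv [-0.88 -0.14 -0.22  0.    0.07  0.86]
side plate y [-108.12  -18.66] 1098
scene plate y [-102.    -12.32] 549
clk 8.3 pos [473.5  -63.68 125.77] local -1.1959447387734627 -93.8041670407149 F [-0.03  0.52  0.46] toolx deg -16.515286275287046 tilt [-0. -0. -1.] jv [ 0.06  0.02  0.04  0.01  0.02 -0.05]
```

View pics/scene_d.png

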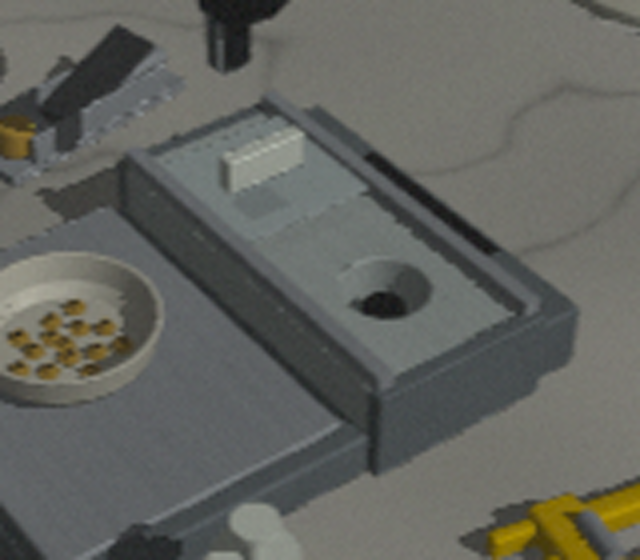

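Request:
play_rows(motion=[0,0,0,-3,0,0,0,0,0,0,-4.9,0,0,0,0,0.3,1,-4.9,0,0,0,0,0.7,2.4,-4.9,0,0,0,0,1.3,4.3,-4.9,0,0,0])

```text
clock: 8.93
position: [489.0, -16.1, 77.6]
ee_rot: [0.99, -0.141, -0.001, 0.0]
contact_force: [-1.5, -2.8, -1.1]
gripper_width: 0.3
```

Request:
play_rows(motion=[0,0.6,2,0,0,0,0,0,1.1,3.9,0,0,0,0,0,1.7,5.8,0,0,0,0,0,2.2,7.4,0,0,0,0,0,2.2,7.4,0,0,0,0])

```text
clock: 9.55
position: [513.2, 58.8, 77.8]
ee_rot: [0.99, -0.14, 0.002, -0.001]
contact_force: [-0.7, -0.2, 0.4]
gripper_width: -0.1
```

```bash
python3 look.py e side
```

```text
clk 9.55 pos [513.17  58.78  77.76] local 2.6862324418718195 34.85870962893137 F [-0.72 -0.15  0.38] toolx deg -16.06396958243963 tilt [ 0.  0. -1.] jv [-0.02 -0.01 -0.02 -0.   -0.    0.01]
side plate y [ 8.16 96.47] 782
clk 9.6 pos [512.78  58.11  77.72] local 2.507468229178558 34.107318764345884 F [-0.6  -0.64 -0.73] toolx deg -16.112798462237038 tilt [ 0.  0. -1.] jv [-0.02 -0.01 -0.01 -0.   -0.    0.  ]
```

View pics/side_e.png

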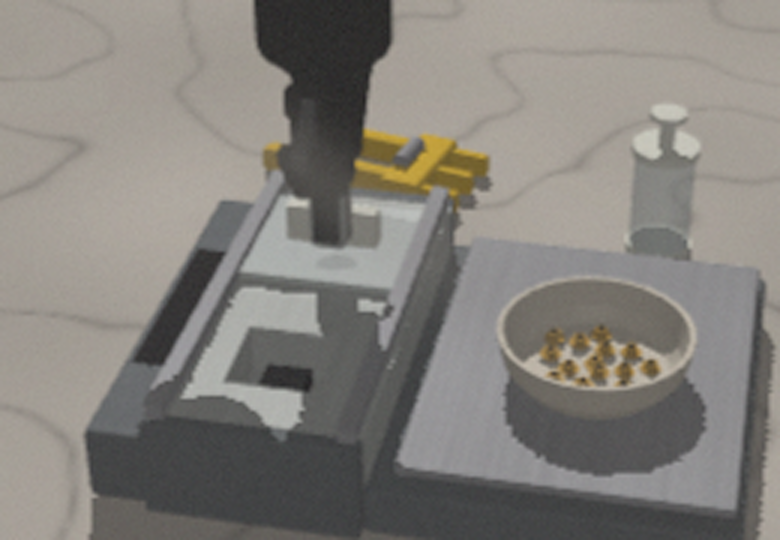

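About 7 mm to the stop.

Request:
play_rows(motion=[0,0.1,0.4,0,0,0,0,0,0.2,0.6,0,0,0,0,0,0.2,0.6,0,0,0,0])

```text
clock: 9.98
position: [513.5, 62.7, 77.4]
ee_rot: [0.99, -0.141, 0.0, -0.0]
contact_force: [0.8, -1.6, 0.7]
gripper_width: 0.0
```

Request:
play_rows(motion=[0,0.1,0.3,0,0,0,0,0,0.1,0.3,0,0,0,0])

```text
clock: 10.22
position: [513.6, 63.7, 77.4]
ee_rot: [0.99, -0.141, -0.001, 0.002]
contact_force: [-0.2, -9.7, 2.8]
gripper_width: -0.2
```

Request:
play_rows(motion=[0,0.1,0.2,0,0,0,0,0,0.1,0.2,0,0,0,0])

```text
clock: 10.48
position: [513.6, 64.0, 77.4]
ee_rot: [0.99, -0.141, -0.002, 0.003]
contact_force: [-0.1, -14.5, 4.4]
gripper_width: 0.0
```

Request:
play_rows(motion=[0,-0.3,-1.2,0,0,0,0,0,-0.4,-1.5,4,0,0,0,0,-1,-3.6,9,0,0,0,0,-1.3,-4.4,14,0,0,0,0,-1.3,-4.4,14,0,0,0])

```text
clock: 11.1
position: [504.7, 24.2, 221.9]
ee_rot: [0.99, -0.141, 0.005, -0.003]
contact_force: [0.2, -0.3, -0.0]
gripper_width: 0.1
```

```bash
python3 look.py f side scene wrist
```

```text
clk 11.1 pos [504.74  24.23 221.93] local 4.243891498448465 -0.6665172965177788 F [ 0.24 -0.26 -0.03] toolx deg -16.19807147762796 tilt [ 0.01  0.   -1.  ] jv [ 0.01  0.05 -0.08 -0.04  0.03 -0.  ]
side plate y [ 10.98 102.  ] 794
scene plate y [ 17.43 106.71] 687
wrist plate y [ 15.16 102.19] 8034
clk 11.25 pos [501.73  23.98 216.57] local 1.4234346518454657 -1.748974636277448 F [ 0.01  0.74 -0.41] toolx deg -16.193918136714135 tilt [-0.  0. -1.] jv [ 0.    0.02 -0.02  0.   -0.    0.  ]
```

View pics/side_f.png

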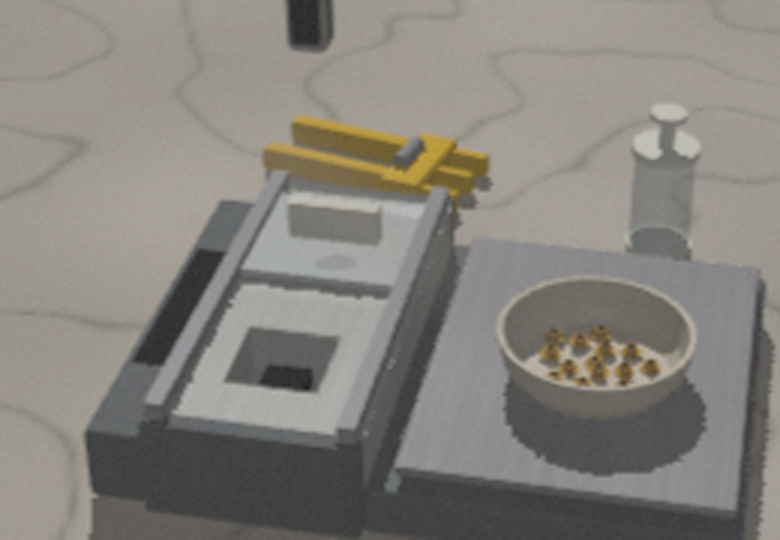

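View pics/wrist_f.png

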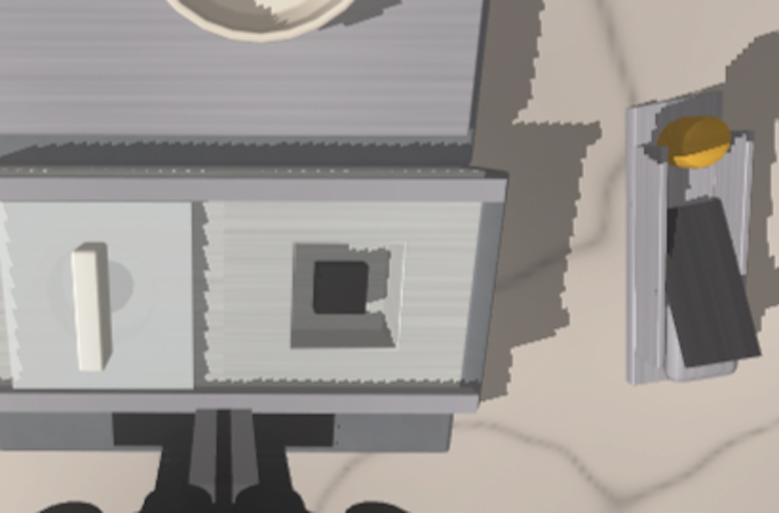

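View pics/scene_f.png

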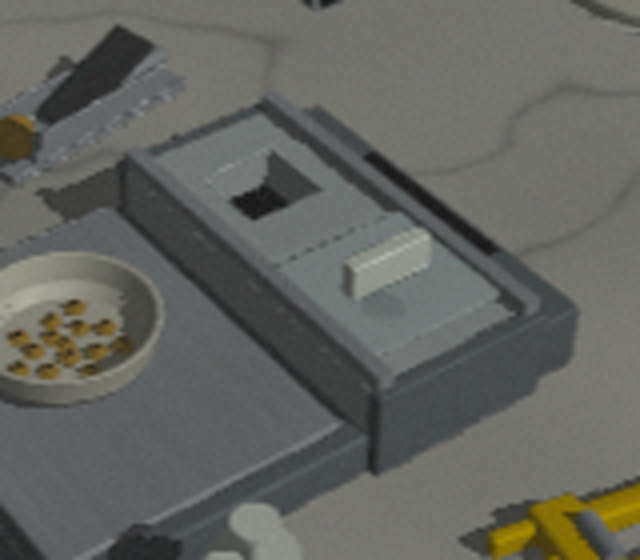

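```bash
python3 -c "
from bench import arm
print(arm.job_done())"
```

```text
the job is handed in; nothing more can be done
None
```

The job is done and handed in at about 11.3 s on the robot's clock. No verdict came back.

- **Uncovering:** I pushed the guard by its tab to the stop on the scale's −y side. It stopped moving at 16 N, and the pictures showed the round well wholly free.
- **Pressing:** I pressed the round key down until the fingertip stood at 40 mm with 24 N on it, against the hard stop. I then let it up.
- **Covering:** I pushed the guard the other way until it stopped moving at 14.5 N. The last pictures show its plate over the round key, from about y 15 to 102–107.

I never touched the square key. In the last pictures the dish, frame grip, block plane and queen tube look where they were; I did not measure them. The fingers were about 220 mm up, clear of everything.

The camera readings of the guard's plate edges at this stop disagreed by about 4–6 mm. The force stops and the fingertip positions at the two stops agreed to within about 1–2 mm.

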